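# Find the heavier centrifuge bucket and press it home in its seat

### The arm

A 6-joint arm with a two-finger parallel gripper is mounted at the origin on the work surface. World frame = base frame: x ahead of the robot, y to its left, z up, the work surface at z = 0. Lengths are in m, angles in degrees, forces in N, time in s.
With the tool pointing down it reaches from about 0.4 to 0.825 m from the base axis. Payload 7 kg.
Tool frame: the origin (TCP) lies at the very end of the fingers, on their centre line; the grasp point (between the pads) lies 19 mm behind it (ctrl.tcp_to_grasp is the distance from the TCP to the grasp point, in m); z points along the fingers, y is the direction in which the jaws open and shut (so a half turn about z gives the same grasp; the last joint's range is limited). The gripper opens to 88 mm and grips with 3 to 60 N. Pads are 19 mm wide; open, the fingers measure 130 mm over their backs; the gripper's body (78 mm by 193 mm) begins 47 mm behind the grasp point.
Start: joints at [89.559, 20.546, 0.682, 0, -70.136, -16.507], TCP at [0.197, 0.646, 0.227] pointing down, gripper open.
Joint ranges: [-176.03, 176.03], [-82.01, 121.73], [-58.28, 71.71], [-173.87, 95.51], [-174.79, -0.11], [-173.66, 173.66]. Speed limits (degrees/s): [136.94, 136.94, 172.46, 180, 180, 180].

### API

Orientations are given as [roll, pitch, yaw] about the fixed x, y, z axes, in that order (R = Rz(yaw) Ry(pitch) Rx(roll)).
In Python, from plant import ctrl gives the robot as it stands.
- The arm moves only by the tool jog_arm, never from a script. Its argument "commands" is a list of rows, each an object of numbers: "x", "y", "z": the shift along the tool's x, y, z in cm; "roll": the turn about the tool's z in rad. In form: [{"x": .., "y": .., "z": .., "roll": ..}, ...]. A call has 1 to 12 rows; each row shifts and turns the commanded pose from where the row before left it, along the tool's axes as they then stand; what a row does not reach is not made up. A row lasts 1/10 s, in which the tool goes at most 50 mm and 8.59 degrees, less where a joint would pass 70% of its speed; a pose out of reach is approached as far as the arm can. A call is refused whole if a number of a shift passes 5 or a number of a turn 0.15, either way. A call with a gripper value outside its range is refused whole. "gripper" is the finger opening in cm, from 0 to 8.76, set as the call begins (left out, the last holds). The fingers move at their own pace and stop on an object; the grip force is fixed at half the most. Time passes only in rows, so rows that do not move let the fingers close. It gives the time, the measured TCP pose, the force and the opening at its end, in the units of the state.
- ctrl.get_obs(): the state, without advancing time (a new reading comes with each control period).
- ctrl.snapshot(name): name is "scene" or "top"; returns a dict with "image" (384x512x3 uint8, red, green, blue), "mtx" (3x3 intrinsics, pixels), "position" and "orientation" of the camera in the world. Camera axes: x right, y up, looking along -z (the intrinsics and any distortion apply to the point x, -y, -z); pixel columns grow to the right and rows downward; lengths in m; the calibration is good to about 2 mm. A picture is of the moment at which its call begins. There is no depth.
- ctrl.close_job(): hands the job in, once; it reports no verdict.
Trained networks look in the newest picture that a camera, given by its name, has taken for a name from the list of things; names that differ only in an ending like _2 or _b are one class to them, and where a whole thing is asked for, a point or a joint stands for the part that bears it (a point fixed in the world has none). Each returns a list of dicts, best first, with "confidence" (0 to 1); they miss things now and then, are a little off and sometimes report something else, mostly with a low value. They report only what shows in the picture. A call takes as long as a camera call. They do not tell look-alikes from the thing itself.
- ctrl.search_frame(camera, query): "position" ([column, row] as shares, 0 to 1, of the picture: columns of its width, rows of its height, amid what is visible of it).
- ctrl.regions_of(camera, query): "mask" (384x512 bool, what is visible of it) and "position" ([column, row] as shares, 0 to 1, of the picture: columns of its width, rows of its height, amid what is visible of it).
The state is a dict: "clock": time; "joint_pos": joint angles; "qvel": joint speeds; "tau": joint torques, N m; "tool_pos": TCP position; "orientation": TCP orientation; "force": force on the tool from outside, world axes, zero at the start; "moment": the same for the moment, N m; "opening": finger opening in m.
Only numpy, scipy, OpenCV 4.12 (cv2) and the standard library are available. Lean on these libraries where they do the work, as an engineer would, in place of code of your own. Each camera call takes 0.05 s, during which the arm holds its last target.

### The job

Set the two centrifuge buckets on the tare balance, one on each pan, and let go so that the balance shows which is heavier. Then take the bucket whose side dropped, put it upright into the bore of the grey seat block and push it down, firmly but not roughly, until the stiff brass plug under it has gone all the way to its stop; let go. Leave the lighter bucket standing on its pan, be gentle with the balance, and do not disturb the pot, the slide box or the brown bottle.

Things in the scene. Friction and masses are not known exactly. Their poses are not given: they have to be found in the camera images.
- bucket_a_centre (a point): centre (half-way up, 44 mm above its foot) of one of two look-alike centrifuge buckets: a closed upright aluminium cylinder 36 mm across and 58 mm tall with a blue band and a 4 mm bevelled foot, and on top a round blue grip knob 24 mm across and 30 mm tall (88 mm in all; the knob begins 14 mm above this point). One bucket weighs clearly more (about 220 g against 150 g), but which one cannot be seen: only weighing tells. z is its axis
- bucket_b_centre (a point): centre (half-way up, 44 mm above its foot) of one of two look-alike centrifuge buckets: a closed upright aluminium cylinder 36 mm across and 58 mm tall with a blue band and a 4 mm bevelled foot, and on top a round blue grip knob 24 mm across and 30 mm tall (88 mm in all; the knob begins 14 mm above this point). One bucket weighs clearly more (about 220 g against 150 g), but which one cannot be seen: only weighing tells. z is its axis
- pan_l: a shallow steel pan of the balance, 68 mm across outside, 62 mm inside, with a rim standing 4 mm over its floor; origin at the centre of the pan's floor (its upper face), z up; the pan stays level while the beam tips and sits about 54 mm above the table when the beam is level, up to 11 mm lower or higher when it tips. This one is on the balance's +y arm, 110 mm from the pivot. Force on a pan must stay under 15 N
- pan_r: a shallow steel pan of the balance, 68 mm across outside, 62 mm inside, with a rim standing 4 mm over its floor; origin at the centre of the pan's floor (its upper face), z up; the pan stays level while the beam tips and sits about 54 mm above the table when the beam is level, up to 11 mm lower or higher when it tips. This one is on the balance's -y arm, 110 mm from the pivot. Force on a pan must stay under 15 N
- beam (a joint): tilt of the balance beam in rad: 0 level (empty), positive when the pan_l side is down, negative when the pan_r side is down; its stops are at +-0.1. It swings freely and slowly, and takes about a second to settle; it is the pivot of a white low balance 270 mm long with a red needle
- seat_mouth (a point): centre of the bore's mouth on the upper face of the fixed grey seat block (100 x 100 mm, 75 mm high); the bore is vertical, 39 mm across, with a 3 mm bevel at the mouth. z up
- plug: brass plug, 33 mm across, in the bore; origin at the centre of its top, 5 to 43 mm below the mouth at the start. It gives way only to about 6 N (a bucket's weight does not move it), slides down 2 to 20 mm (unseen) to a hard-rubber stop (8 N/mm; 25 to 45 mm below the mouth) and stays where left. The push rises at the stop: press the bucket there with more than 10 N for 0.2 s, never over 20 N
- pot_mid (a point): bystander: middle of a sample pot with a yellow lid, 48 mm across, 60 mm tall
- slidebox_mid (a point): bystander: middle of a green slide box, 100 x 60 x 35 mm
- amber_mid (a point): bystander: middle of a brown bottle with a black cap, 44 mm across, 90 mm tall
Things that resemble listed ones, but are neither listed nor needed, are in the scene too. Of the things that look like the part that bears seat_mouth, the larger one is meant. Leave any red look-alike of the part that bears bucket_b_centre alone.

How it is judged (in metres and radians):
On the way, in this order (a step that is already met when the one before it is completed fails the run):
1. the two buckets stand on opposite pans, let go, with the heavier one's side down ((((distance between bucket_b_centre and pan_l below 0.049 m and angle between bucket_b_centre's own z axis and vertical below 0.15 rad) and (distance between bucket_a_centre and pan_r below 0.049 m and angle between bucket_a_centre's own z axis and vertical below 0.15 rad) and value of joint beam above 0.06 rad) or ((distance between bucket_b_centre and pan_r below 0.049 m and angle between bucket_b_centre's own z axis and vertical below 0.15 rad) and (distance between bucket_a_centre and pan_l below 0.049 m and angle between bucket_a_centre's own z axis and vertical below 0.15 rad) and value of joint beam below -0.06 rad)) and contact force between each of bucket_a, bucket_b and the arm below 0.05 N and contact force between each of bucket_a, bucket_b and the fingers below 0.05 N), for 0.3 s.
2. the heavier bucket, upright in the bore, is pressed on the plug against its stop with more than 10 N for 0.2 s (contact force between bucket_b and plug above 10 N and horizontal distance between bucket_b_centre and seat_mouth below 0.006 m and angle between bucket_b_centre's own z axis and vertical below 0.1 rad), for 0.2 s.
At the end, for the whole second after the job is handed in: The heavier bucket stands upright (within 0.1 rad) in the seat's bore, within 5 mm of its axis, on the plug (foot within 3 mm of it) that was pressed to its stop; the lighter bucket stands upright (within 0.15 rad) on one of the pans, within about 20 mm of its centre; both are let go and at rest (horizontal distance between bucket_b_centre and seat_mouth below 0.005 m and angle between bucket_b_centre's own z axis and vertical below 0.1 rad and distance between bucket_b_centre and plug below 0.047 m and height (world z) of bucket_b_centre below 0.098 m and ((distance between bucket_a_centre and pan_l below 0.049 m and angle between bucket_a_centre's own z axis and vertical below 0.15 rad) or (distance between bucket_a_centre and pan_r below 0.049 m and angle between bucket_a_centre's own z axis and vertical below 0.15 rad)) and linear speed of each of bucket_a, bucket_b below 0.02 m/s and contact force between each of bucket_a, bucket_b and the arm below 0.05 N and contact force between each of bucket_a, bucket_b and the fingers below 0.05 N); the robot touches nothing.
It fails at once if a pan is loaded with more than 15 N (contact force between any of pan_l, pan_r and anything else above 15 N).
It fails at once if the plug is pushed with more than 20 N (contact force between plug and anything else above 20 N).
It fails at once if the pot, the slide box or the brown bottle is moved more than 15 mm (distance of any of pot_mid, slidebox_mid, amber_mid from where it was at the start of the episode above 0.015 m).
It also fails if it takes over 72 s, if anything falls off the work surface, if the arm or the gripper's body presses on something with over 40 N, if the wrist force passes 120 N, or if a joint passes its speed limit or range.

## Working session

There is one attempt and no reset: what is moved stays moved. The work goes in short steps, Python scripts to look and compute and a tool call to move; the robot and the scene stay as the last step left them, time stands still between calls to the robot, and variables do not carry over. Pictures are saved under pics/ and viewed, and the job is handed in when it is done.

Besides the shell and the picture viewer there is one more tool, called as name(argument=value, ...) on one line, values as JSON. jog_arm: Moves the arm, as the interface text tells. Its arguments: {"type":"object","properties":{"commands":{"type":"array"},"gripper":{"type":"number"}},"required":["commands"]}

```bash
ls; mkdir -p pics; python3 - <<'E'
from plant import ctrl
import cv2
o=ctrl.get_obs(); print(o)
for n in("scene","top"):
    s=ctrl.snapshot(n); cv2.imwrite(f"pics/{n}0.png",s["image"][:,:,::-1]); print(n,s["mtx"],s["position"],s["orientation"],s.keys())
    for q in["bucket_a_centre","pan_l","beam","seat_mouth","plug","pot_mid","slidebox_mid","amber_mid"]:
        try:
            print(q,[(round(d["confidence"],2),round(d["position"][0]*512,1),round(d["position"][1]*384,1)) for d in ctrl.search_frame(n,q)])
        except Exception as e: print(q,e)
E
```

```text
pics
{'clock': 0.0, 'joint_pos': array([ 8.95584122e+01,  2.05906090e+01,  6.33991988e-01, -2.30255491e-02,
       -7.01372628e+01, -1.65069287e+01]), 'qvel': array([-0.02209116, -0.0375313 , -0.01819045, -0.03608766, -0.0186816 ,
        0.06742082]), 'tau': array([-5.49513861e-04, -5.82722712e+01,  2.93054509e+01,  6.99699238e+00,
        6.88879634e-03, -1.81404466e-04]), 'tool_pos': array([0.19663551, 0.64519502, 0.22562455]), 'orientation': array([ 1.79903838e+02, -5.92372977e-03, -1.69563526e+01]), 'force': array([-1.20947552,  0.22525826,  0.10116566]), 'moment': array([-0.0280793 ,  0.00304325, -0.02084335]), 'opening': 0.0878353999825893}
scene [[412.22119623   0.         265.19974797]
 [  0.         412.22119623 190.62366581]
 [  0.           0.           1.        ]] [1.12682649 0.71204754 0.90092438] [ 44.70491468   0.35087718 137.40601077] dict_keys(['image', 'mtx', 'position', 'orientation'])
bucket_a_centre [(0.77, 273.3, 169.8)]
pan_l [(0.59, 176.6, 151.8), (0.56, 217.1, 182.3)]
beam [(0.71, 196.0, 170.7)]
seat_mouth [(0.93, 322.7, 232.0), (0.64, 274.8, 251.2)]
plug [(0.57, 320.2, 221.9), (0.44, 270.6, 246.2)]
pot_mid [(0.58, 264.4, 211.3)]
slidebox_mid [(0.86, 197.8, 241.3)]
amber_mid [(0.88, 345.3, 284.5)]
top [[490.31028347   0.         263.45167951]
 [  0.         490.31028347 191.16504351]
 [  0.           0.           1.        ]] [0.46539743 0.10936469 1.30057474] [  7.00726016  -0.77927141 -89.52105313] dict_keys(['image', 'mtx', 'position', 'orientation'])
bucket_a_centre [(0.67, 291.4, 247.7)]
pan_l [(0.78, 402.5, 183.0), (0.72, 317.4, 179.7), (0.67, 126.4, 183.3)]
beam [(0.81, 358.4, 182.7)]
seat_mouth [(0.81, 204.9, 165.0), (0.64, 186.1, 220.1)]
plug [(0.58, 204.3, 165.2), (0.25, 123.8, 185.7)]
pot_mid [(0.55, 249.4, 198.6), (0.2, 183.8, 220.4)]
slidebox_mid [(0.67, 268.4, 125.0)]
amber_mid [(0.86, 123.9, 182.5)]
```

View pics/scene0.png

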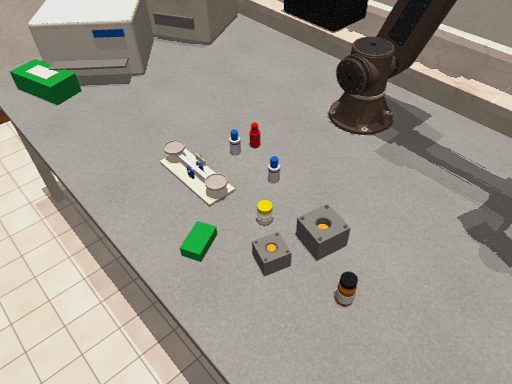

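View pics/top0.png

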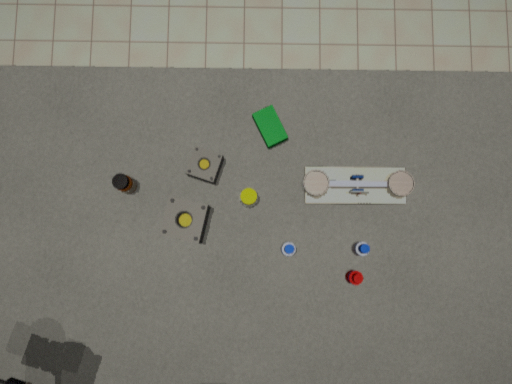

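```bash
cat > h.py <<'E'
import numpy as np,cv2
from scipy.spatial.transform import Rotation as Ro
def cam(s):
    return np.array(s["mtx"]),np.array(s["position"]),Ro.from_euler('xyz',s["orientation"],degrees=True).as_matrix()
def ray(s,u,v):
    K,p,R=cam(s); d=np.linalg.inv(K)@[u,v,1]; return p,R@(d*[1,-1,-1])
def plane(s,u,v,z):
    p,d=ray(s,u,v); return p+d*(z-p[2])/d[2]
def proj(s,X):
    K,p,R=cam(s); c=R.T@(np.asarray(X)-p); q=K@(c*[1,-1,-1]); return q[:2]/q[2]
def tri(s1,a,s2,b):
    p,d=ray(s1,*a);q,e=ray(s2,*b); d/=np.linalg.norm(d);e/=np.linalg.norm(e)
    t=np.linalg.lstsq(np.stack([d,-e],1),q-p,rcond=None)[0]; A=p+d*t[0];B=q+e*t[1]; return (A+B)/2,np.linalg.norm(A-B)
def blobs(img,lo,hi,minA=8):
    m=cv2.inRange(cv2.cvtColor(img,cv2.COLOR_RGB2HSV),lo,hi); n,l,st,c=cv2.connectedComponentsWithStats(m)
    return [(st[i,4],*st[i,:4],c[i].round(1)) for i in range(1,n) if st[i,4]>=minA]
E
python3 - <<'E'
from plant import ctrl
from h import *
import pickle
S={n:ctrl.snapshot(n) for n in("scene","top")}; pickle.dump(S,open("S0.pkl","wb"))
for n,s in S.items():
    print(n,"blue");[print(b) for b in blobs(s["image"],(100,120,60),(130,255,255))]
    for q in["bucket_a_centre","pan_l","seat_mouth","plug"]:
        for d in ctrl.regions_of(n,q):
            m=d["mask"].astype(np.uint8); ys,xs=np.nonzero(m); print(q,round(d["confidence"],2),m.sum(),xs.min(),xs.max(),ys.min(),ys.max(),xs.mean().round(1),ys.mean().round(1))
im=S["top"]["image"]; c=im[140:260,100:300];cv2.imwrite("pics/c1.png",cv2.resize(c,None,fx=4,fy=4,interpolation=cv2.INTER_CUBIC)[:,:,::-1])
c=im[150:290,270:430];cv2.imwrite("pics/c2.png",cv2.resize(c,None,fx=4,fy=4,interpolation=cv2.INTER_CUBIC)[:,:,::-1])
c=S["scene"]["image"][120:280,150:360];cv2.imwrite("pics/c3.png",cv2.resize(c,None,fx=3.7,fy=3.7,interpolation=cv2.INTER_CUBIC)[:,:,::-1])
E
```

```text
scene blue
(np.int32(239), np.int32(92), np.int32(29), np.int32(32), np.int32(9), array([108. ,  32.6]))
(np.int32(63), np.int32(231), np.int32(129), np.int32(7), np.int32(12), array([233.8, 134.3]))
(np.int32(73), np.int32(270), np.int32(156), np.int32(8), np.int32(12), array([273.7, 161.4]))
(np.int32(15), np.int32(197), np.int32(162), np.int32(5), np.int32(6), array([199.2, 164.1]))
(np.int32(29), np.int32(187), np.int32(166), np.int32(7), np.int32(11), array([190.2, 170.6]))
bucket_a_centre 0.82 182 270 278 157 181 274.0 170.2
pan_l 0.74 323 205 227 173 190 216.0 181.4
pan_l 0.63 260 164 184 140 154 174.2 147.0
seat_mouth 0.77 1263 251 291 232 275 271.3 253.3
seat_mouth 0.61 2019 297 349 205 259 322.7 231.3
seat_mouth 0.54 232 230 240 129 154 234.8 142.4
seat_mouth 0.54 991 180 217 221 261 198.6 241.1
plug 0.4 30 268 274 245 250 271.3 247.7
top blue
(np.int32(21), np.int32(352), np.int32(176), np.int32(11), np.int32(2), array([356.8, 176.5]))
(np.int32(60), np.int32(285), np.int32(245), np.int32(9), np.int32(8), array([289. , 248.5]))
(np.int32(75), np.int32(359), np.int32(244), np.int32(11), np.int32(9), array([364. , 248.3]))
bucket_a_centre 0.58 177 281 295 242 256 287.8 248.7
pan_l 0.89 544 388 414 171 195 400.8 182.7
pan_l 0.58 527 303 328 170 195 315.4 182.2
pan_l 0.3 1430 303 414 170 195 358.4 182.9
seat_mouth 0.82 1734 160 209 197 242 184.8 219.9
seat_mouth 0.6 1040 185 223 146 184 204.6 165.0
plug 0.41 118 179 191 215 226 185.3 220.2
```

View pics/c1.png

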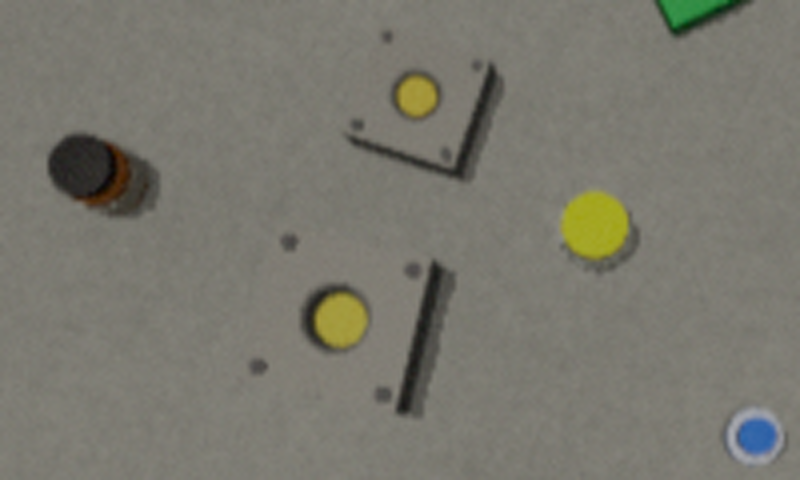

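View pics/c2.png

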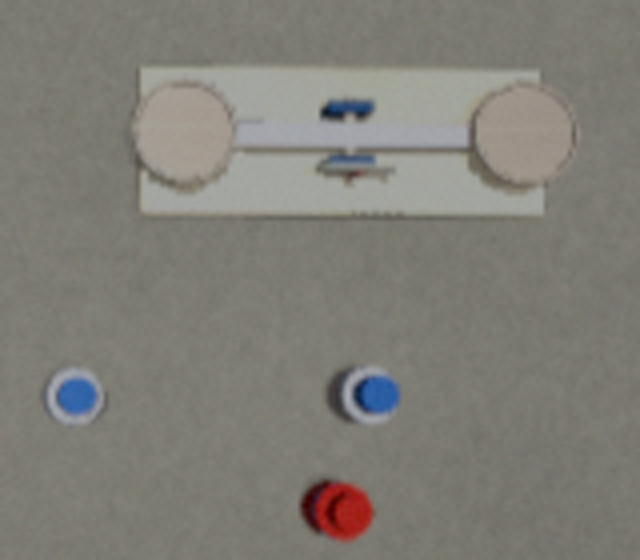

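View pics/c3.png

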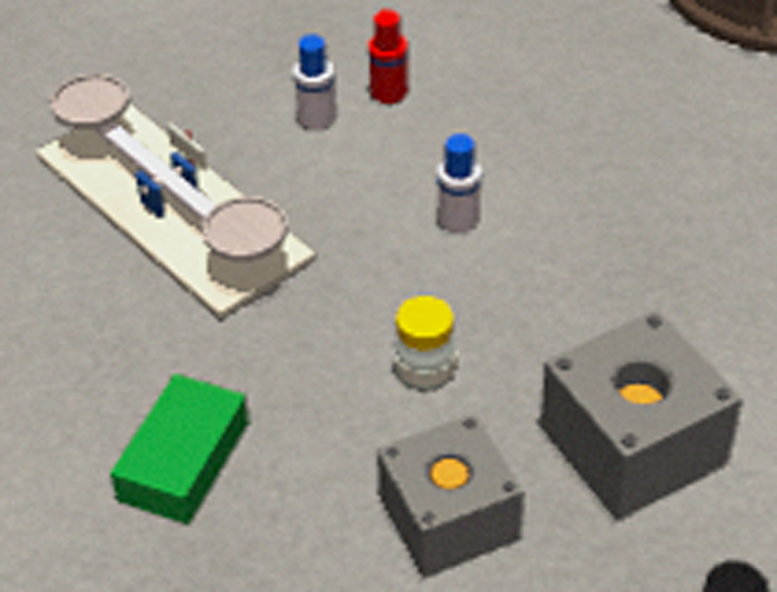

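The top picture shows the large seat block at px (184,219), the small one at (204,165), buckets at (289,249) and (364,248), the red look-alike at (355,278), and pans at (316,183) and (401,183). The scene picture agrees with this.

```bash
python3 - <<'E'
from h import *
import pickle
S=pickle.load(open("S0.pkl","rb")); t,s=S["top"],S["scene"]
f=lambda L,ox,oy,k:[(x/k+ox-.5+.5/k,y/k+oy-.5+.5/k) for x,y in L]
a=f([(289,242),(413,270),(383,394),(258,366)],100,140,4); b=f([(654,321),(563,364),(628,440),(722,394)],150,120,3.7)
A=[plane(t,*p,.075) for p in a];B=[plane(s,*p,.075) for p in b]
print("seat top",np.mean(A,0)," scene",np.mean(B,0)); print(np.round(A,4));print(np.round(B,4))
e=np.array(A[1])-A[0]; print("edge deg",np.degrees(np.arctan2(e[1],e[0])))
pr=lambda n,*x:print(n,*[np.round(v,4) for v in x])
# bucket: knob tops in top crop
pr("bktL top",plane(t,289.0,248.5,.088),"scene",plane(s,273.7,161.4,.073))
pr("bktR top",plane(t,364.0,248.3,.088),"scene",plane(s,233.8,134.3,.073))
# pans: rims, crop2
for n,p,q in(("pl",(184,133),(246,229)),("pr",(524,134),(91,101))):
    p=f([p],270,150,4)[0];q=f([q],150,120,3.7)[0]
    pr(n,plane(t,*p,.058),plane(s,*q,.058),*tri(t,p,s,q))
pr("pot",plane(t,*f([(595,225)],100,140,4)[0],.06)); pr("amber",plane(t,*f([(83,167)],100,140,4)[0],.09))
pr("red",plane(t,355.6,277.5,.088))
E
```

```text
seat top [0.54404315 0.29272862 0.075     ]  scene [0.54454235 0.29503585 0.075     ]
[[0.5913 0.3233 0.075 ]
 [0.5744 0.2453 0.075 ]
 [0.4969 0.2621 0.075 ]
 [0.5136 0.3401 0.075 ]]
[[0.4965 0.2642 0.075 ]
 [0.5754 0.2477 0.075 ]
 [0.5924 0.3254 0.075 ]
 [0.5139 0.3428 0.075 ]]
edge deg -102.19945743593355Traceback (most recent call last):
  File "<stdin>", line 11, in <module>
  File "<stdin>", line 9, in <lambda>
    return _wrapfunc(a, 'round', decimals=decimals, out=out)
    return _wrapit(obj, method, *args, **kwds)
    result = getattr(arr, method)(*args, **kwds)
numpy._core._exceptions._UFuncNoLoopError: ufunc 'multiply' did not contain a loop with signature matching types (dtype('<U5'), dtype('float64')) -> None
```

```bash
python3 - <<'E'
from h import *
import pickle
S=pickle.load(open("S0.pkl","rb")); t,s=S["top"],S["scene"]
f=lambda L,ox,oy,k:[(x/k+ox-.5+.5/k,y/k+oy-.5+.5/k) for x,y in L]
pr=lambda n,*x:print(n,*[np.round(v,4) for v in x])
pr("bktL top",plane(t,289.0,248.5,.088),plane(s,273.7,161.4,.073))
pr("bktR top",plane(t,364.0,248.3,.088),plane(s,233.8,134.3,.073))
for n,p,q in(("pl",(184,133),(246,229)),("pr",(524,134),(91,101))):
    p=f([p],270,150,4)[0];q=f([q],150,120,3.7)[0]
    pr(n,plane(t,*p,.058),plane(s,*q,.058),*tri(t,p,s,q))
pr("pot",plane(t,*f([(595,225)],100,140,4)[0],.06)); pr("amber",plane(t,*f([(83,167)],100,140,4)[0],.09))
pr("red",plane(t,355.6,277.5,.088))
E
```

```text
bktL top [0.4732 0.0301 0.088 ] [0.4725 0.031  0.073 ]
bktR top [ 0.4753 -0.1548  0.088 ] [ 0.4757 -0.1554  0.073 ]
pl [ 0.641  -0.0398  0.058 ] [ 0.6463 -0.0318  0.058 ] [ 0.6417 -0.0403  0.0491] 0.0016
pr [ 0.6426 -0.2584  0.058 ] [ 0.6465 -0.251   0.058 ] [ 0.643  -0.2599  0.0509] 0.0017
pot [0.6056 0.132  0.06  ]
amber [0.6353 0.4498 0.09  ]
red [ 0.4042 -0.133   0.088 ]
```

jog_arm(commands=[{"roll":-0.148},{"roll":-0.148},{"x":1.8,"y":4},{"x":1.8,"y":4},{"x":1.8,"y":4},{"x":1.8,"y":4},{"x":1.8,"y":4},{"x":1.8,"y":4},{"x":1.8,"y":4},{"x":1.8,"y":4},{"x":1.8,"y":4},{"x":1.8,"y":4}], gripper=5)

```text
validation failed for argument at $.co...
```

jog_arm(commands=[{"x":0,"y":0,"z":0,"roll":-0.148},{"x":0,"y":0,"z":0,"roll":-0.148},{"x":1.8,"y":4,"z":0,"roll":0},{"x":1.8,"y":4,"z":0,"roll":0},{"x":1.8,"y":4,"z":0,"roll":0},{"x":1.8,"y":4,"z":0,"roll":0},{"x":1.8,"y":4,"z":0,"roll":0},{"x":1.8,"y":4,"z":0,"roll":0},{"x":1.8,"y":4,"z":0,"roll":0},{"x":1.8,"y":4,"z":0,"roll":0},{"x":1.8,"y":4,"z":0,"roll":0},{"x":1.8,"y":4,"z":0,"roll":0}], gripper=5)

```text
clock: 2.6
tool_pos: [0.3772, 0.2441, 0.227]
orientation: [-180.0, -0.0, 0.0]
force: [1.3, 0.9, 0.5]
opening: 0.0502
```

jog_arm(commands=[{"x":1.6,"y":3.57,"z":0,"roll":0},{"x":1.6,"y":3.57,"z":0,"roll":0},{"x":1.6,"y":3.57,"z":0,"roll":0},{"x":1.6,"y":3.57,"z":0,"roll":0},{"x":1.6,"y":3.57,"z":2,"roll":0},{"x":1.6,"y":3.57,"z":3,"roll":0},{"x":0,"y":0,"z":3,"roll":0},{"x":0,"y":0,"z":2.3,"roll":0},{"x":0,"y":0,"z":0,"roll":0}])

```text
clock: 3.5
tool_pos: [0.4709, 0.0302, 0.1209]
orientation: [179.9, 0.3, -0.1]
force: [-0.6, 0.0, 0.0]
opening: 0.05
```

```bash
cat > look.py <<'E'
import sys
from plant import ctrl
from h import *
def look(tag,X=None,half=60,names=("scene","top")):
    out=[]
    for n in names:
        s=ctrl.snapshot(n); im=s["image"].copy()
        u,v=proj(s,X); u=int(np.clip(u,half,511-half)); v=int(np.clip(v,half,383-half))
        c=im[v-half:v+half,u-half:u+half]; out.append(cv2.resize(c,(400,400),interpolation=cv2.INTER_CUBIC)); print(n,"crop origin",u-half,v-half,"scale",400/(2*half))
    cv2.imwrite(f"pics/{tag}.png",np.hstack(out)[:,:,::-1])
    o=ctrl.get_obs(); print("t",o["clock"],"tcp",o["tool_pos"].round(4),"ori",o["orientation"].round(2),"F",o["force"].round(2),"op",round(o["opening"],4))
if __name__=="__main__": look(sys.argv[1],[float(a) for a in sys.argv[2:5]],int(sys.argv[5]))
E
python3 look.py a1 .473 .03 .1 40
```

```text
scene crop origin 233 114 scale 5.0
top crop origin 249 208 scale 5.0
t 3.6 tcp [0.4732 0.0315 0.1241] ori [1.7997e+02 0.0000e+00 4.0000e-02] F [-0.11  0.31  0.64] op 0.05
```

View pics/a1.png

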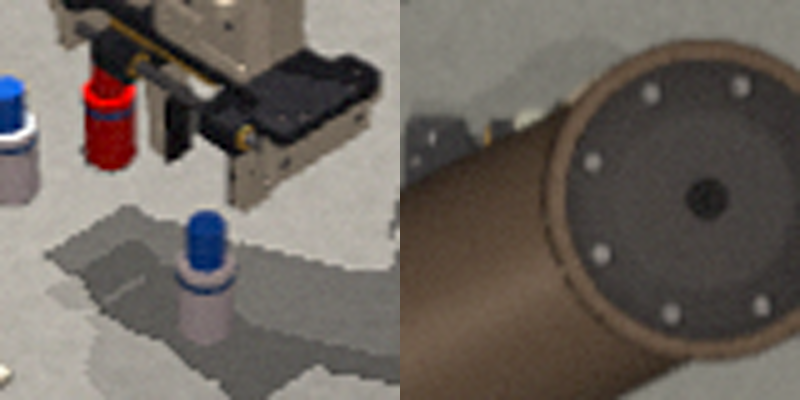

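jog_arm(commands=[{"x":0,"y":0.15,"z":3,"roll":0},{"x":0,"y":0,"z":2,"roll":0},{"x":0,"y":0,"z":1.2,"roll":0},{"x":0,"y":0,"z":0,"roll":0},{"x":0,"y":0,"z":0,"roll":0}])

```text
clock: 4.1
tool_pos: [0.474, 0.0307, 0.063]
orientation: [-180.0, -0.1, 0.1]
force: [0.3, 0.3, 0.3]
opening: 0.05
```

```bash
python3 look.py a2 .473 .03 .1 40
```

```text
scene crop origin 233 114 scale 5.0
top crop origin 249 208 scale 5.0
t 4.2 tcp [0.474  0.0307 0.0631] ori [-1.7994e+02 -1.4000e-01  6.0000e-02] F [-0.15 -0.11 -0.81] op 0.05
```

View pics/a2.png

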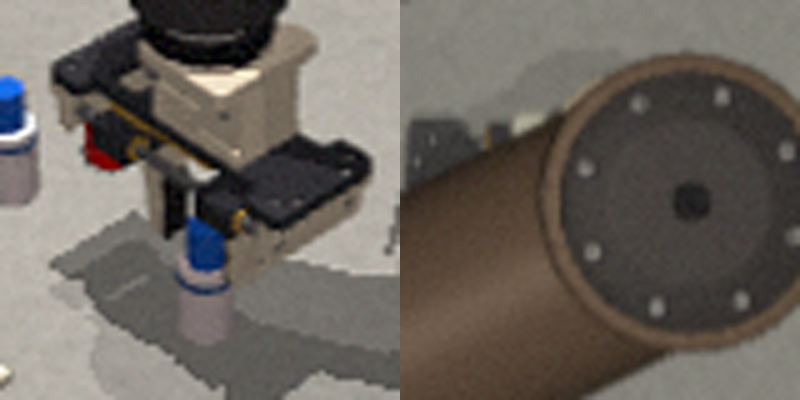

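jog_arm(commands=[{"x":0,"y":0,"z":0,"roll":0},{"x":0,"y":0,"z":0,"roll":0},{"x":0,"y":0,"z":0,"roll":0},{"x":0,"y":0,"z":0,"roll":0},{"x":0,"y":0,"z":0,"roll":0},{"x":0,"y":0,"z":0,"roll":0}], gripper=0)

```text
clock: 4.8
tool_pos: [0.473, 0.03, 0.0616]
orientation: [180.0, -0.0, 0.0]
force: [-0.1, 0.1, 2.0]
opening: 0.0237
```

jog_arm(commands=[{"x":0,"y":0,"z":-2,"roll":0},{"x":0,"y":0,"z":-4,"roll":0},{"x":0,"y":0,"z":-4,"roll":0},{"x":2,"y":1,"z":0,"roll":0},{"x":3,"y":1.2,"z":0,"roll":0},{"x":3,"y":1.2,"z":0,"roll":0},{"x":3,"y":1.2,"z":0,"roll":0},{"x":3,"y":1.2,"z":0,"roll":0},{"x":2.9,"y":1.2,"z":0,"roll":0},{"x":0,"y":0,"z":0,"roll":0},{"x":0,"y":0,"z":0,"roll":0}])

```text
clock: 5.9
tool_pos: [0.6415, -0.0404, 0.1601]
orientation: [180.0, 0.1, -0.1]
force: [-1.1, 1.1, -1.4]
opening: 0.0234
```

```bash
python3 look.py a3 .642 -.04 .1 50
```

```text
scene crop origin 164 118 scale 4.0
top crop origin 267 130 scale 4.0
t 6.0 tcp [ 0.641  -0.0398  0.161 ] ori [-1.8e+02  8.0e-02  1.0e-02] F [-0.23  0.53 -1.05] op 0.0233
```

View pics/a3.png

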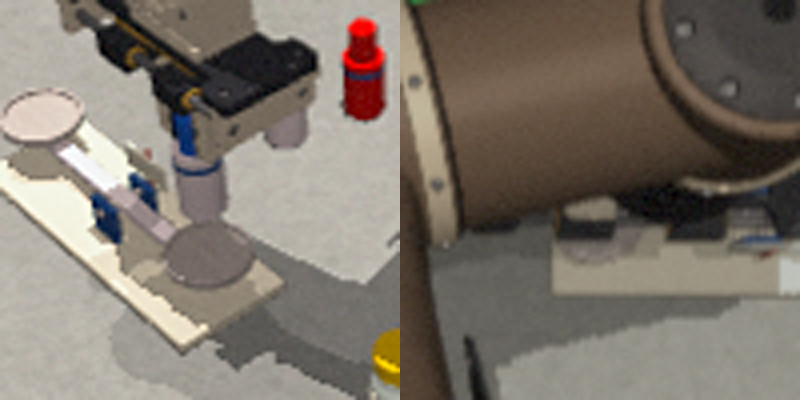

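```bash
python3 - <<'E'
from h import *
import pickle
s=pickle.load(open("S0.pkl","rb"))["scene"]
for X in[(.642,-.0395,.1),(.642,-.0395,.158),(.642,-.0395,.058),(.642,-.0395,.05),(.642,-.0395,.043)]:
    print(X,(proj(s,X)-[164,118])*4)
E
```

```text
(0.642, -0.0395, 0.1) [201.34213386 204.04820936]
(0.642, -0.0395, 0.158) [193.53104851 142.38063381]
(0.642, -0.0395, 0.058) [206.66886039 246.102072  ]
(0.642, -0.0395, 0.05) [207.65405276 253.88004682]
(0.642, -0.0395, 0.043) [208.50862705 260.62680761]
```

jog_arm(commands=[{"x":0,"y":0,"z":2,"roll":0},{"x":0,"y":0,"z":1.5,"roll":0},{"x":0,"y":0,"z":0.5,"roll":0},{"x":0,"y":0,"z":0.2,"roll":0},{"x":0,"y":0,"z":0.2,"roll":0},{"x":0,"y":0,"z":0.2,"roll":0},{"x":0,"y":0,"z":0.2,"roll":0},{"x":0,"y":0,"z":0.2,"roll":0},{"x":0,"y":0,"z":0.2,"roll":0},{"x":0,"y":0,"z":0,"roll":0},{"x":0,"y":0,"z":0,"roll":0}])

```text
clock: 7.1
tool_pos: [0.6419, -0.04, 0.1095]
orientation: [180.0, 0.0, 0.0]
force: [0.6, 0.3, -1.3]
opening: 0.0233
```

```bash
python3 look.py a4 .642 -.04 .1 50
```

```text
scene crop origin 164 118 scale 4.0
top crop origin 267 130 scale 4.0
t 7.2 tcp [ 0.642  -0.04    0.1096] ori [1.8e+02 0.0e+00 1.0e-02] F [-0.    1.24 -1.41] op 0.0233
```

View pics/a4.png

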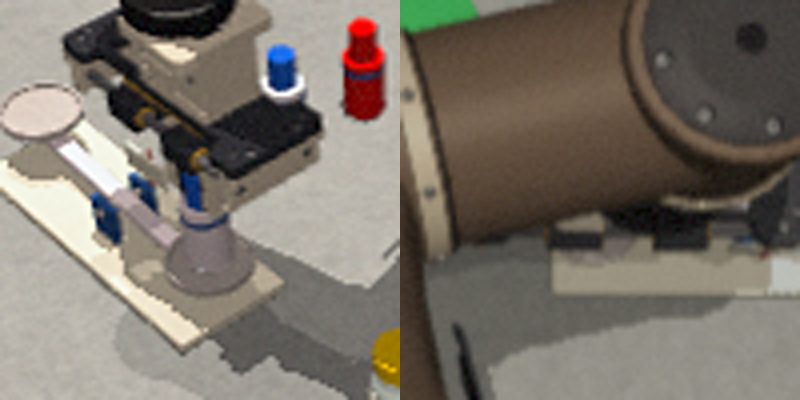

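jog_arm(commands=[{"x":0,"y":0,"z":0.1,"roll":0},{"x":0,"y":0,"z":0.1,"roll":0},{"x":0,"y":0,"z":0.1,"roll":0},{"x":0,"y":0,"z":0,"roll":0},{"x":0,"y":0,"z":0,"roll":0}])

```text
clock: 7.7
tool_pos: [0.6418, -0.04, 0.1065]
orientation: [180.0, 0.0, 0.0]
force: [-0.4, -0.3, -1.4]
opening: 0.0234
```

```bash
python3 look.py a5 .642 -.04 .1 50
```

```text
scene crop origin 164 118 scale 4.0
top crop origin 267 130 scale 4.0
t 7.8 tcp [ 0.6419 -0.04    0.1065] ori [1.8e+02 1.0e-02 1.0e-02] F [ 0.17  0.43 -1.56] op 0.0233
```

View pics/a5.png

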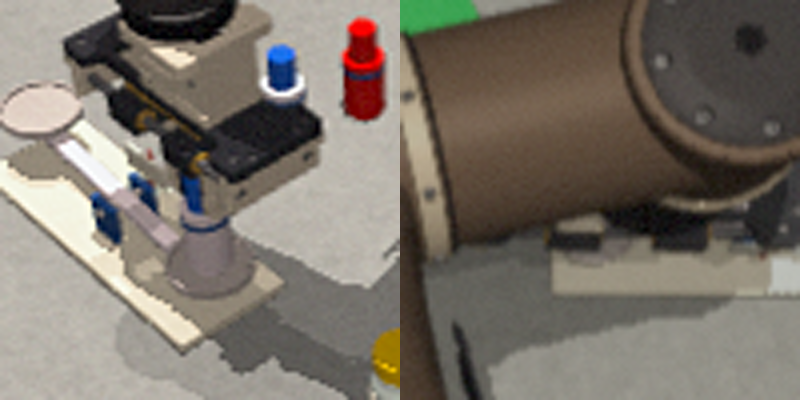

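jog_arm(commands=[{"x":0,"y":0,"z":0.1,"roll":0},{"x":0,"y":0,"z":0,"roll":0},{"x":0,"y":0,"z":0,"roll":0}])

```text
clock: 8.1
tool_pos: [0.6419, -0.04, 0.1055]
orientation: [-180.0, 0.0, 0.0]
force: [0.7, 1.3, -1.5]
opening: 0.0236
```

jog_arm(commands=[{"x":0,"y":0,"z":0,"roll":0},{"x":0,"y":0,"z":0,"roll":0},{"x":0,"y":0,"z":0,"roll":0},{"x":0,"y":0,"z":0,"roll":0},{"x":0,"y":0,"z":-0.5,"roll":0},{"x":0,"y":0,"z":-2,"roll":0},{"x":0,"y":0,"z":-4,"roll":0},{"x":0,"y":0,"z":-4,"roll":0},{"x":0,"y":0,"z":-1,"roll":0}], gripper=5)

```text
clock: 9.0
tool_pos: [0.6443, -0.04, 0.2265]
orientation: [-180.0, -0.5, 0.0]
force: [0.7, -0.3, 0.2]
opening: 0.05
```

```bash
python3 look.py a6 .642 -.08 .1 60
```

```text
scene crop origin 145 102 scale 3.3333333333333335
top crop origin 273 120 scale 3.3333333333333335
t 9.1 tcp [ 0.6431 -0.0398  0.2236] ori [-1.7995e+02 -2.9000e-01  2.0000e-02] F [-0.27 -0.07 -0.58] op 0.0499
```

View pics/a6.png

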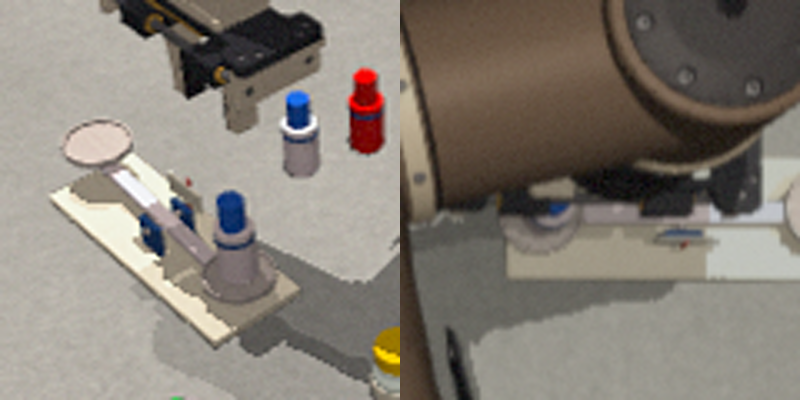

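```bash
python3 - <<'E'
from h import *
import pickle
S=pickle.load(open("S0.pkl","rb"));t,s=S["top"],S["scene"]
g=lambda p,o,k:(p[0]/k+o[0]-.5+.5/k,p[1]/k+o[1]-.5+.5/k)
print("R ring",plane(t,*g((369,395),(270,150),4),.058),"knob",plane(t,*g((379,394),(270,150),4),.088))
print("L ring",plane(t,*g((75,396),(270,150),4),.058),"knob",plane(t,*g((77,396),(270,150),4),.088))
# scene: knob tops, collar centres
print(plane(s,*g((312,42),(150,120),3.7),.088),plane(s,*g((460,141),(150,120),3.7),.088))
from plant import ctrl
print(ctrl.get_obs()["tool_pos"])
E
```

```text
R ring [ 0.47527124 -0.15593723  0.058     ] knob [ 0.47569689 -0.15571817  0.088     ]
L ring [0.47307805 0.02973636 0.058     ] knob [0.47290299 0.03042881 0.088     ]
[ 0.47600568 -0.15281837  0.088     ] [0.47231346 0.03174819 0.088     ]
[ 0.64312006 -0.03980309  0.22355873]
```

jog_arm(commands=[{"x":-2,"y":1,"z":0,"roll":0},{"x":-3,"y":2,"z":0,"roll":0},{"x":-3,"y":2.5,"z":0,"roll":0},{"x":-3,"y":2.5,"z":0,"roll":0},{"x":-3,"y":2,"z":0,"roll":0},{"x":-2.6,"y":1.5,"z":2,"roll":0},{"x":0,"y":0,"z":3,"roll":0},{"x":0,"y":0,"z":3,"roll":0},{"x":0,"y":0,"z":2,"roll":0},{"x":0,"y":0,"z":0,"roll":0},{"x":0,"y":0,"z":0,"roll":0}])

```text
clock: 10.2
tool_pos: [0.4756, -0.1551, 0.1202]
orientation: [180.0, 0.1, 0.0]
force: [0.6, 0.3, 0.7]
opening: 0.0499
```

```bash
python3 look.py a7 .4755 -.155 .1 40
```

```text
scene crop origin 193 87 scale 5.0
top crop origin 325 208 scale 5.0
t 10.3 tcp [ 0.4766 -0.155   0.1214] ori [ 1.7999e+02 -7.0000e-02  3.0000e-02] F [ 0.01 -0.55  0.03] op 0.0502
```

View pics/a7.png

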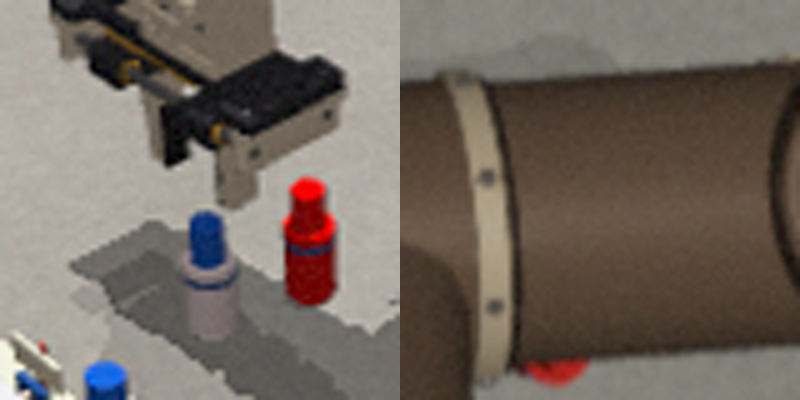

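jog_arm(commands=[{"x":0,"y":0.05,"z":3,"roll":0},{"x":0,"y":0,"z":2,"roll":0},{"x":0,"y":0,"z":0.9,"roll":0},{"x":0,"y":0,"z":0,"roll":0},{"x":0,"y":0,"z":0,"roll":0}])

```text
clock: 10.8
tool_pos: [0.4768, -0.1555, 0.0626]
orientation: [180.0, -0.1, 0.0]
force: [1.5, 0.1, 0.1]
opening: 0.0502
```

jog_arm(commands=[{"x":0,"y":0,"z":0,"roll":0},{"x":0,"y":0,"z":0,"roll":0},{"x":0,"y":0,"z":0,"roll":0},{"x":0,"y":0,"z":0,"roll":0},{"x":0,"y":0,"z":0,"roll":0},{"x":0,"y":0,"z":0,"roll":0}], gripper=0)

```text
clock: 11.4
tool_pos: [0.4763, -0.1554, 0.0619]
orientation: [-180.0, -0.0, 0.0]
force: [-0.9, 1.4, 4.5]
opening: 0.0232
```

jog_arm(commands=[{"x":0,"y":0,"z":-2,"roll":0},{"x":0,"y":0,"z":-4,"roll":0},{"x":0,"y":0,"z":-4.5,"roll":0},{"x":2,"y":1,"z":0,"roll":0},{"x":3,"y":2,"z":0,"roll":0},{"x":3,"y":2,"z":0,"roll":0},{"x":3,"y":2,"z":0,"roll":0},{"x":3,"y":2,"z":0,"roll":0},{"x":2.6,"y":1.4,"z":0,"roll":0},{"x":0,"y":0,"z":0,"roll":0},{"x":0,"y":0,"z":0,"roll":0}])

```text
clock: 12.5
tool_pos: [0.6413, -0.2596, 0.1646]
orientation: [-180.0, 0.2, -0.0]
force: [-1.2, 0.5, -2.6]
opening: 0.0232
```

```bash
python3 look.py a8 .642 -.2 .1 50
```

```text
scene crop origin 132 93 scale 4.0
top crop origin 332 130 scale 4.0
t 12.6 tcp [ 0.641  -0.2591  0.1658] ori [-1.7997e+02  9.0000e-02  0.0000e+00] F [-0.26 -0.37 -3.  ] op 0.0231
```

View pics/a8.png

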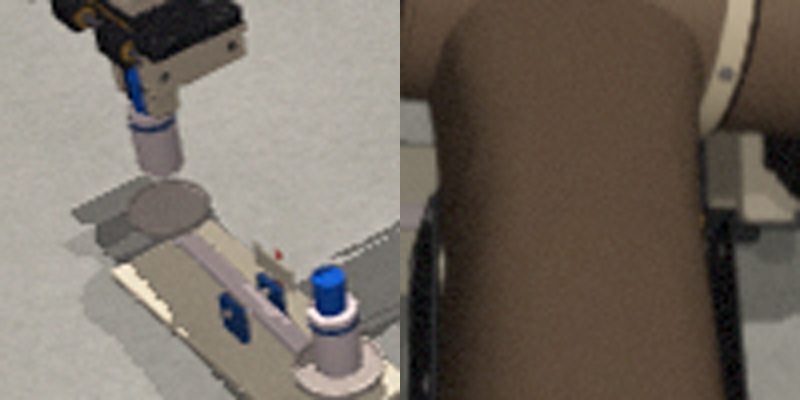

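```bash
python3 - <<'E'
from plant import ctrl
from h import *
import pickle
s=ctrl.snapshot("scene");pickle.dump(s,open("s8.pkl","wb"));im=s["image"]
a=im[115:160,155:195];b=im[150:205,195:240]
cv2.imwrite("pics/b8.png",np.hstack([cv2.resize(im[115:165,150:195],None,fx=8.8,fy=8.8,interpolation=cv2.INTER_CUBIC)[:440],cv2.resize(im[155:205,195:240],None,fx=8.8,fy=8.8,interpolation=cv2.INTER_CUBIC)[:440]])[:,:,::-1])
E
```

```text
(no output)
```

View pics/b8.png

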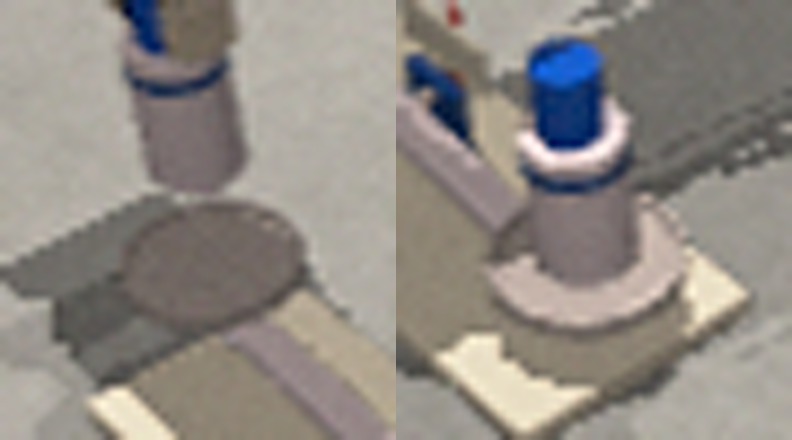

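```bash
python3 - <<'E'
from h import *
import pickle
s=pickle.load(open("s8.pkl","rb"))
for f in(.038,.043,.046):
    k=plane(s,213.9,161.7,f+.088);c=plane(s,195+180/8.8-.45,155+139/8.8-.45,f+.058);p=plane(s,216.4,184.5,f+.004);print("L",f,k,c,p)
for f in(.060,.065,.068): print("R pan",f,plane(s,173.8,144.4,f+.004))
for q in[(.642,-.2595,.105),(.642,-.2595,.163),(.642,-.2595,.069),(.647,-.2555,.069)]: print(q,(proj(s,q)-[150,115]+.45)*8.8)
E
```

```text
L 0.038 [ 0.63971106 -0.04050996  0.126     ] [ 0.64167017 -0.03738267  0.096     ] [ 0.6443673  -0.03527429  0.042     ]
L 0.043 [ 0.64285404 -0.03565428  0.131     ] [ 0.64468385 -0.03272738  0.101     ] [ 0.6471758  -0.03092396  0.047     ]
L 0.046 [ 0.64473984 -0.03274087  0.134     ] [ 0.64649205 -0.02993421  0.104     ] [ 0.64886091 -0.02831376  0.05      ]
R pan 0.06 [ 0.64369196 -0.25592362  0.064     ]
R pan 0.065 [ 0.64657833 -0.25014072  0.069     ]
R pan 0.068 [ 0.64831015 -0.24667097  0.072     ]
(0.642, -0.2595, 0.105) [193.05419236 166.50784407]
(0.642, -0.2595, 0.163) [165.0457833  32.5617225]
(0.642, -0.2595, 0.069) [209.56318293 245.45967792]
(0.647, -0.2555, 0.069) [204.17297222 256.38656959]
```

jog_arm(commands=[{"x":0.3,"y":-0.3,"z":1.5,"roll":0},{"x":0,"y":0,"z":1.5,"roll":0},{"x":0,"y":0,"z":0.4,"roll":0},{"x":0,"y":0,"z":0.3,"roll":0},{"x":0,"y":0,"z":0.2,"roll":0},{"x":0,"y":0,"z":0.2,"roll":0},{"x":0,"y":0,"z":0.2,"roll":0},{"x":0,"y":0,"z":0.2,"roll":0},{"x":0,"y":0,"z":0.2,"roll":0},{"x":0,"y":0,"z":0.2,"roll":0},{"x":0,"y":0,"z":0,"roll":0},{"x":0,"y":0,"z":0,"roll":0}])

```text
clock: 13.85
tool_pos: [0.6451, -0.2564, 0.1176]
orientation: [-180.0, -0.0, 0.0]
force: [0.6, -0.4, -0.1]
opening: 0.0234
```

```bash
python3 look.py a9 .642 -.16 .08 50
```

```text
scene crop origin 140 104 scale 4.0
top crop origin 314 131 scale 4.0
t 13.95 tcp [ 0.6451 -0.2564  0.1176] ori [-1.8e+02 -1.0e-02  1.0e-02] F [-0.87 -1.05 -0.43] op 0.0235
```

View pics/a9.png

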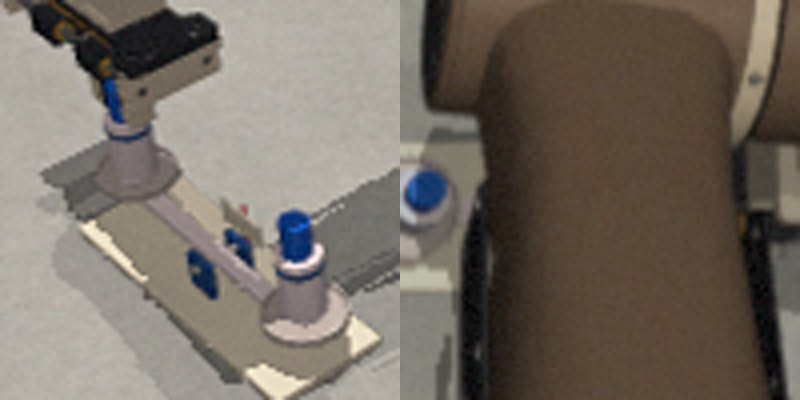

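jog_arm(commands=[{"x":0,"y":0,"z":0.2,"roll":0},{"x":0,"y":0,"z":0.2,"roll":0},{"x":0,"y":0,"z":0.2,"roll":0},{"x":0,"y":0,"z":0,"roll":0},{"x":0,"y":0,"z":0,"roll":0}])

```text
clock: 14.45
tool_pos: [0.6449, -0.2563, 0.1114]
orientation: [-180.0, 0.0, 0.0]
force: [-0.3, -1.0, 0.2]
opening: 0.0231
```

jog_arm(commands=[{"x":0,"y":0,"z":0,"roll":0},{"x":0,"y":0,"z":0,"roll":0},{"x":0,"y":0,"z":0,"roll":0},{"x":0,"y":0,"z":0,"roll":0},{"x":0,"y":0,"z":0,"roll":0},{"x":0,"y":0,"z":-2,"roll":0},{"x":0,"y":0,"z":-4,"roll":0},{"x":0,"y":0,"z":-4,"roll":0},{"x":0,"y":0,"z":0,"roll":0},{"x":0,"y":0,"z":0,"roll":0},{"x":0,"y":0,"z":0,"roll":0},{"x":0,"y":0,"z":0,"roll":0}], gripper=5)

```text
clock: 15.65
tool_pos: [0.6443, -0.2563, 0.2101]
orientation: [-180.0, 0.1, 0.0]
force: [-0.1, 0.3, -0.6]
opening: 0.05
```

```bash
python3 look.py a10 .642 -.16 .08 50
```

```text
scene crop origin 140 104 scale 4.0
top crop origin 314 131 scale 4.0
t 15.75 tcp [ 0.6445 -0.2564  0.2103] ori [-1.7998e+02  1.1000e-01  1.0000e-02] F [-0.33 -0.08  0.63] op 0.0495
```

View pics/a10.png

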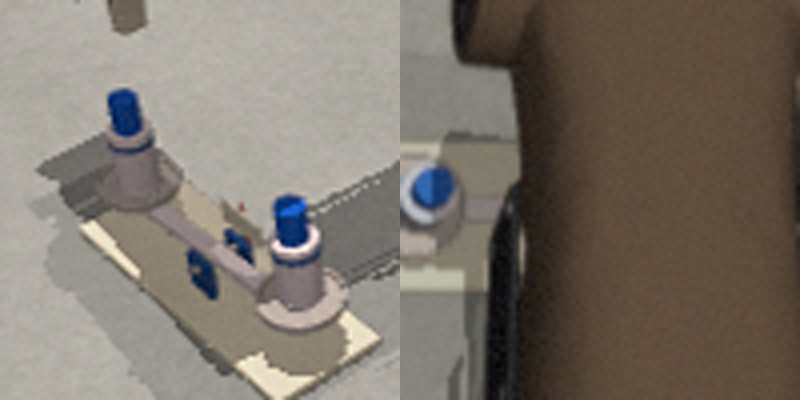

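jog_arm(commands=[{"x":0,"y":0,"z":0,"roll":0},{"x":0,"y":0,"z":0,"roll":0},{"x":0,"y":0,"z":0,"roll":0},{"x":0,"y":0,"z":0,"roll":0},{"x":0,"y":0,"z":0,"roll":0},{"x":0,"y":0,"z":0,"roll":0},{"x":0,"y":0,"z":0,"roll":0},{"x":0,"y":0,"z":0,"roll":0},{"x":0,"y":0,"z":0,"roll":0},{"x":0,"y":0,"z":0,"roll":0}])

```text
clock: 16.75
tool_pos: [0.645, -0.2564, 0.2116]
orientation: [180.0, -0.0, 0.0]
force: [0.1, -0.6, 0.0]
opening: 0.0497
```

```bash
python3 - <<'E'
from plant import ctrl
from h import *
s=ctrl.snapshot("scene");im=s["image"]
cv2.imwrite("pics/b11.png",np.hstack([cv2.resize(im[115:165,150:195],None,fx=8.8,fy=8.8,interpolation=cv2.INTER_CUBIC)[:440],cv2.resize(im[145:195,195:240],None,fx=8.8,fy=8.8,interpolation=cv2.INTER_CUBIC)[:440]])[:,:,::-1])
for b in blobs(im,(100,120,60),(130,255,255)): print(b)
for n,X in(("Rknob",(.645,-.2563,.131)),("Lknob",(.642,-.0395,.153))): print(n,proj(s,X))
E
```

```text
(np.int32(238), np.int32(92), np.int32(29), np.int32(32), np.int32(9), array([108. ,  32.7]))
(np.int32(69), np.int32(167), np.int32(127), np.int32(8), np.int32(11), array([170.7, 131.8]))
(np.int32(87), np.int32(209), np.int32(153), np.int32(8), np.int32(13), array([212.4, 158.8]))
(np.int32(20), np.int32(196), np.int32(162), np.int32(7), np.int32(8), array([199.4, 164.6]))
(np.int32(39), np.int32(187), np.int32(167), np.int32(7), np.int32(12), array([190.2, 172. ]))
Rknob [169.84337605 127.61958471]
Lknob [212.55660779 154.96764898]
```

View pics/b11.png

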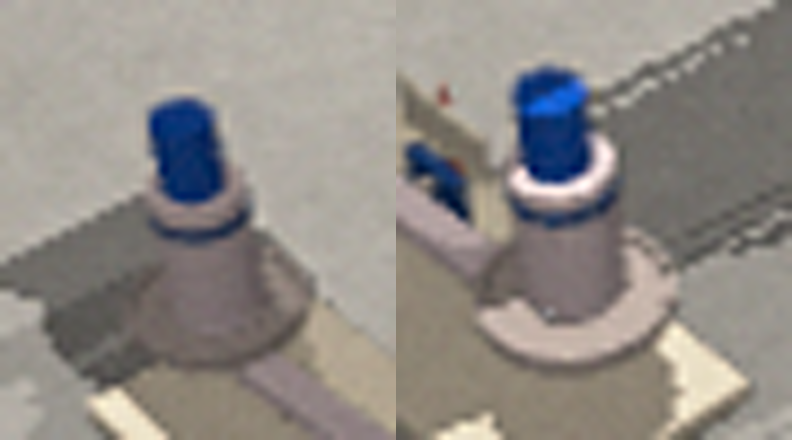

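jog_arm(commands=[{"x":0,"y":0,"z":4,"roll":0},{"x":0,"y":0,"z":4,"roll":0},{"x":0,"y":0,"z":2,"roll":0},{"x":0,"y":0,"z":0.6,"roll":0},{"x":0,"y":0,"z":0,"roll":0},{"x":0,"y":0,"z":0,"roll":0}])

```text
clock: 17.4
tool_pos: [0.646, -0.2567, 0.1071]
orientation: [180.0, -0.1, 0.0]
force: [0.7, 0.3, 0.1]
opening: 0.0502
```

jog_arm(commands=[{"x":0,"y":0,"z":0,"roll":0},{"x":0,"y":0,"z":0,"roll":0},{"x":0,"y":0,"z":0,"roll":0},{"x":0,"y":0,"z":0,"roll":0},{"x":0,"y":0,"z":0,"roll":0},{"x":0,"y":0,"z":0,"roll":0}], gripper=0)

```text
clock: 18.0
tool_pos: [0.6452, -0.2566, 0.106]
orientation: [180.0, -0.0, 0.0]
force: [-0.5, 0.2, 2.9]
opening: 0.0232
```

jog_arm(commands=[{"x":0,"y":0,"z":-0.2,"roll":0},{"x":0,"y":0,"z":-0.2,"roll":0},{"x":0,"y":0,"z":-0.2,"roll":0},{"x":0,"y":0,"z":-0.2,"roll":0},{"x":0,"y":0,"z":-0.2,"roll":0},{"x":0,"y":0,"z":-0.2,"roll":0},{"x":0,"y":0,"z":-0.2,"roll":0},{"x":0,"y":0,"z":-0.2,"roll":0},{"x":0,"y":0,"z":-0.2,"roll":0},{"x":0,"y":0,"z":-0.2,"roll":0},{"x":0,"y":0,"z":-0.2,"roll":0},{"x":0,"y":0,"z":-0.2,"roll":0}])

```text
clock: 19.2
tool_pos: [0.6449, -0.2565, 0.1296]
orientation: [180.0, 0.0, 0.0]
force: [-0.1, -0.3, -2.3]
opening: 0.0233
```

jog_arm(commands=[{"x":0,"y":0,"z":-0.5,"roll":0},{"x":0,"y":0,"z":-3,"roll":0},{"x":0,"y":0,"z":-4,"roll":0},{"x":0,"y":0,"z":-4,"roll":0},{"x":0,"y":0,"z":0,"roll":0}])

```text
clock: 19.7
tool_pos: [0.6477, -0.2578, 0.2523]
orientation: [179.8, -0.6, 0.0]
force: [-0.4, 0.4, -0.5]
opening: 0.0234
```

```bash
python3 look.py a12 .642 -.16 .1 60
```

```text
scene crop origin 130 89 scale 3.3333333333333335
top crop origin 306 120 scale 3.3333333333333335
t 19.8 tcp [ 0.6453 -0.2565  0.246 ] ori [ 1.8e+02 -1.5e-01  1.0e-02] F [ 0.84  0.18 -3.62] op 0.0233
```

View pics/a12.png

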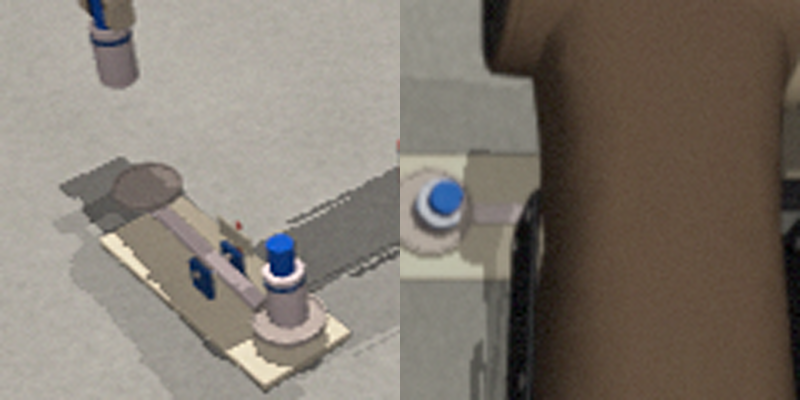

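jog_arm(commands=[{"x":-0.7,"y":-2,"z":0,"roll":0},{"x":-0.7,"y":-4,"z":0,"roll":0},{"x":-0.7,"y":-4,"z":0,"roll":0},{"x":-0.7,"y":-4,"z":0,"roll":0},{"x":-0.7,"y":-4,"z":0,"roll":0},{"x":-0.7,"y":-4,"z":0,"roll":0},{"x":-0.7,"y":-4,"z":0,"roll":0},{"x":-0.7,"y":-4,"z":0,"roll":0},{"x":-0.7,"y":-4,"z":0,"roll":0},{"x":-0.7,"y":-4,"z":0,"roll":0},{"x":-0.7,"y":-4,"z":0,"roll":0},{"x":-0.7,"y":-4,"z":0,"roll":0}])

```text
clock: 21.0
tool_pos: [0.5595, 0.2047, 0.243]
orientation: [179.9, 0.1, 0.0]
force: [1.0, 0.2, -2.1]
opening: 0.0231
```

jog_arm(commands=[{"x":-0.7,"y":-4,"z":0,"roll":0},{"x":-0.7,"y":-4,"z":0,"roll":0},{"x":-0.3,"y":-1,"z":2,"roll":0},{"x":0,"y":0,"z":3,"roll":0},{"x":0,"y":0,"z":1.5,"roll":0},{"x":0,"y":0,"z":0,"roll":0},{"x":0,"y":0,"z":0,"roll":0},{"x":0,"y":0,"z":0,"roll":0}])

```text
clock: 21.8
tool_pos: [0.5444, 0.2937, 0.1804]
orientation: [-180.0, -0.1, 0.0]
force: [0.5, 0.1, -1.8]
opening: 0.0235
```

```bash
python3 - <<'E'
from plant import ctrl
from h import *
import pickle
s=ctrl.snapshot("scene");t=ctrl.snapshot("top");pickle.dump((s,t),open("s13.pkl","wb"))
a=s["image"][180:270,285:365];b=t["image"][180:270,145:225]
cv2.imwrite("pics/a13.png",np.hstack([cv2.resize(c,(400,450),interpolation=cv2.INTER_CUBIC) for c in(a,b)])[:,:,::-1])
o=ctrl.get_obs();print(o["clock"],o["tool_pos"],o["orientation"],o["force"])
E
```

```text
21.9 [0.54437453 0.29371252 0.18065748] [-1.79935547e+02 -7.64357905e-02 -1.49536984e-03] [ 0.10188812  0.28916453 -2.01163414]
```

View pics/a13.png

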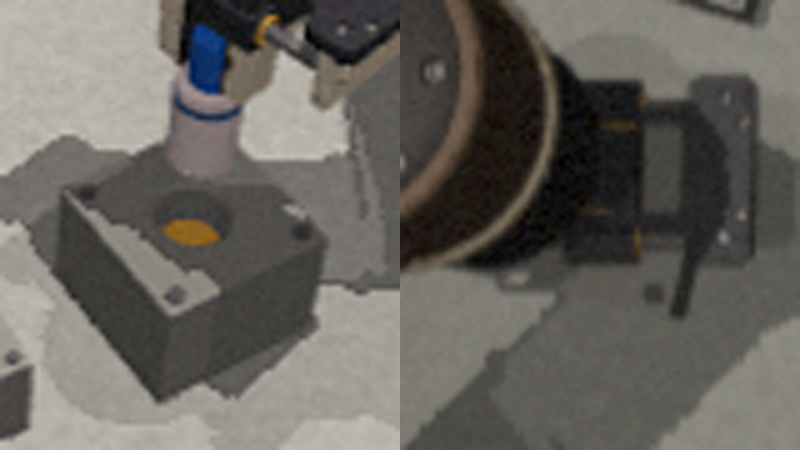

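```bash
python3 - <<'E'
from h import *
import pickle
s,t=pickle.load(open("s13.pkl","rb"))
k=10
im=cv2.resize(s["image"][195:245,290:345],None,fx=k,fy=k,interpolation=cv2.INTER_CUBIC)[:,:,::-1].copy()
im2=im.copy()
def circ(c,r,col,im):
    P=[((proj(s,(c[0]+r*np.cos(a),c[1]+r*np.sin(a),c[2]))-[290,195]+.5)*k-.5) for a in np.linspace(0,6.283,60)]
    cv2.polylines(im,[np.int32(P)],True,col,1)
bx,by=.0005,.0017   # scene bias guess applied to all
c=(.5440+bx,.2935+by)
circ((*c,.075),.0195,(0,255,0),im2);circ((*c,.075),.0225,(0,255,255),im2)
z0=.18-.063
circ((*c,z0),.014,(255,0,255),im2);circ((*c,z0+.004),.018,(255,0,255),im2);circ((*c,z0+.05),.018,(255,0,255),im2)
cv2.imwrite("pics/o13.png",im2);cv2.imwrite("pics/o13b.png",im)
E
```

```text
(no output)
```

View pics/o13.png

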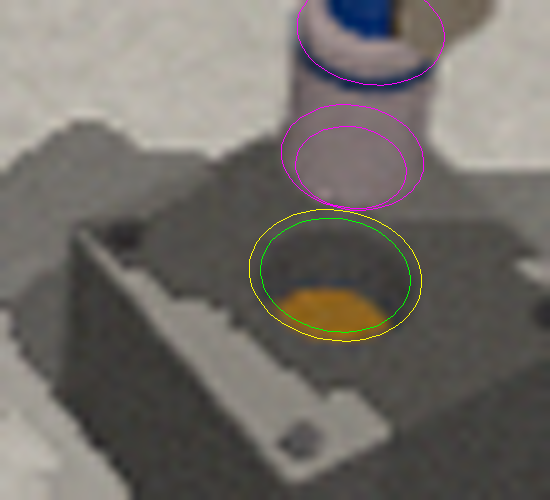

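View pics/o13b.png

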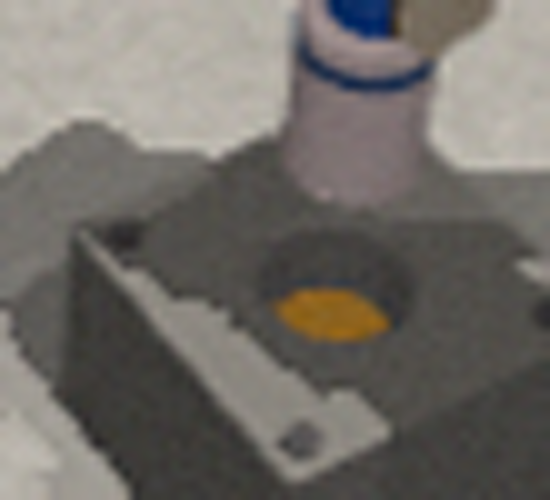

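jog_arm(commands=[{"x":0,"y":0,"z":2,"roll":0},{"x":0,"y":0,"z":1.5,"roll":0},{"x":0,"y":0,"z":0.3,"roll":0},{"x":0,"y":0,"z":0.3,"roll":0},{"x":0,"y":0,"z":0.2,"roll":0},{"x":0,"y":0,"z":0.2,"roll":0},{"x":0,"y":0,"z":0,"roll":0}])

```text
clock: 22.6
tool_pos: [0.544, 0.2936, 0.1348]
orientation: [-180.0, -0.0, 0.0]
force: [-0.1, 0.7, -2.3]
opening: 0.0234
```

```bash
python3 - <<'E'
from h import *
import pickle
s,t=pickle.load(open("s13.pkl","rb"))
for d in(.005,.01,.015,.02,.025,.03): print(d,(proj(s,(.5445-.0165*.81,.2952-.0165*.58,.075-d))-[290,195]+.5)*10)
from plant import ctrl
o=ctrl.get_obs();print(o["clock"],o["tool_pos"],o["force"])
E
python3 look.py a14 .544 .2935 .1 40
```

```text
0.005 [340.91903668 240.7596645 ]
0.01 [339.1439824  253.06083711]
0.015 [337.38038194 265.28263449]
0.02 [335.62812479 277.42582242]
0.025 [333.88710187 289.4911569 ]
0.03 [332.15720547 301.47938424]
22.6 [0.54395852 0.29361312 0.13484163] [-0.06913362  0.74269825 -2.27473691]
scene crop origin 283 175 scale 5.0
top crop origin 141 178 scale 5.0
t 22.7 tcp [0.544  0.2936 0.1349] ori [-1.7998e+02 -2.0000e-02  2.0000e-02] F [-0.67  0.55 -1.74] op 0.0232
```

View pics/a14.png

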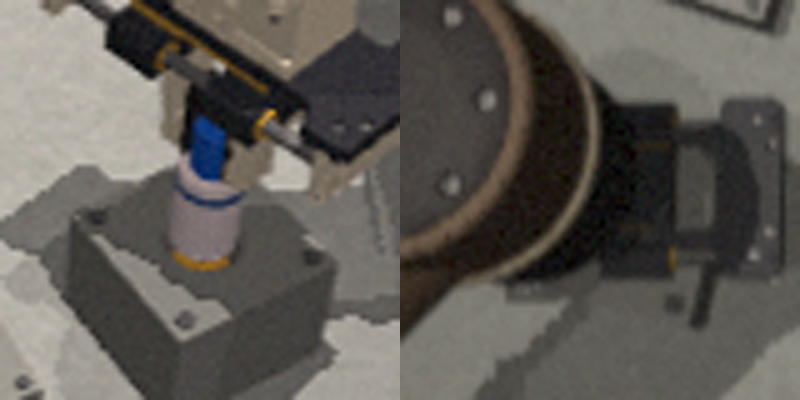

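jog_arm(commands=[{"x":0,"y":0,"z":0.1,"roll":0},{"x":0,"y":0,"z":0.1,"roll":0},{"x":0,"y":0,"z":0.1,"roll":0},{"x":0,"y":0,"z":0.1,"roll":0},{"x":0,"y":0,"z":0,"roll":0}])

```text
clock: 23.2
tool_pos: [0.544, 0.2937, 0.1305]
orientation: [-180.0, -0.0, 0.0]
force: [0.2, 1.0, -2.3]
opening: 0.0233
```

jog_arm(commands=[{"x":0,"y":0,"z":0.2,"roll":0},{"x":0,"y":0,"z":0.2,"roll":0},{"x":0,"y":0,"z":0.2,"roll":0},{"x":0,"y":0,"z":0,"roll":0}])

```text
clock: 23.6
tool_pos: [0.5439, 0.2936, 0.1243]
orientation: [-180.0, -0.0, 0.0]
force: [1.3, 1.3, -3.1]
opening: 0.0235
```

jog_arm(commands=[{"x":0,"y":0,"z":0.2,"roll":0},{"x":0,"y":0,"z":0.2,"roll":0},{"x":0,"y":0,"z":0.2,"roll":0},{"x":0,"y":0,"z":0,"roll":0}])

```text
clock: 24.0
tool_pos: [0.5439, 0.2936, 0.1183]
orientation: [-180.0, 0.0, 0.0]
force: [2.1, 1.3, -2.4]
opening: 0.023
```

jog_arm(commands=[{"x":0,"y":0,"z":0.1,"roll":0},{"x":0,"y":0,"z":0.1,"roll":0},{"x":0,"y":0,"z":0,"roll":0}])

```text
clock: 24.3
tool_pos: [0.5439, 0.2936, 0.1165]
orientation: [-180.0, -0.0, 0.0]
force: [1.1, 2.0, -2.6]
opening: 0.023
```

jog_arm(commands=[{"x":0,"y":0,"z":0.1,"roll":0},{"x":0,"y":0,"z":0.1,"roll":0},{"x":0,"y":0,"z":0,"roll":0}])

```text
clock: 24.6
tool_pos: [0.5439, 0.2936, 0.1145]
orientation: [-180.0, -0.0, 0.0]
force: [0.8, 2.0, -2.5]
opening: 0.0234
```

jog_arm(commands=[{"x":0.04,"y":-0.05,"z":0,"roll":0},{"x":0,"y":0,"z":0.1,"roll":0},{"x":0,"y":0,"z":0,"roll":0}])

```text
clock: 24.9
tool_pos: [0.5441, 0.2938, 0.1135]
orientation: [180.0, 0.0, 0.0]
force: [0.6, 0.9, -1.5]
opening: 0.0235
```

jog_arm(commands=[{"x":0,"y":0,"z":0.1,"roll":0},{"x":0,"y":0,"z":0,"roll":0}])

```text
clock: 25.1
tool_pos: [0.5443, 0.2939, 0.1128]
orientation: [180.0, -0.0, 0.0]
force: [1.5, 0.3, 3.3]
opening: 0.0235
```

jog_arm(commands=[{"x":0,"y":0,"z":0.1,"roll":0},{"x":0,"y":0,"z":0,"roll":0}])

```text
clock: 25.3
tool_pos: [0.5443, 0.2939, 0.1117]
orientation: [180.0, -0.0, 0.0]
force: [-0.2, -1.1, 2.6]
opening: 0.0231
```

jog_arm(commands=[{"x":0,"y":0,"z":0.1,"roll":0},{"x":0,"y":0,"z":0,"roll":0}])

```text
clock: 25.5
tool_pos: [0.5442, 0.2939, 0.1105]
orientation: [180.0, 0.0, 0.0]
force: [0.8, -0.2, 2.7]
opening: 0.0232
```

jog_arm(commands=[{"x":0,"y":0,"z":0.08,"roll":0},{"x":0,"y":0,"z":0,"roll":0}])

```text
clock: 25.7
tool_pos: [0.5442, 0.2939, 0.1096]
orientation: [180.0, 0.0, 0.0]
force: [0.2, -0.7, 2.6]
opening: 0.0235
```

jog_arm(commands=[{"x":0,"y":0,"z":0.08,"roll":0},{"x":0,"y":0,"z":0,"roll":0}])

```text
clock: 25.9
tool_pos: [0.5442, 0.294, 0.1088]
orientation: [180.0, 0.0, 0.0]
force: [-0.0, -0.8, 2.3]
opening: 0.0231
```

jog_arm(commands=[{"x":0,"y":0,"z":0.08,"roll":0},{"x":0,"y":0,"z":0,"roll":0}])

```text
clock: 26.1
tool_pos: [0.5442, 0.294, 0.108]
orientation: [180.0, 0.0, 0.0]
force: [1.2, -0.5, 2.4]
opening: 0.0234
```

jog_arm(commands=[{"x":0,"y":0,"z":0.07,"roll":0},{"x":0,"y":0,"z":0,"roll":0}])

```text
clock: 26.3
tool_pos: [0.5442, 0.294, 0.1073]
orientation: [180.0, 0.0, 0.0]
force: [0.8, -0.9, 3.9]
opening: 0.0232
```

jog_arm(commands=[{"x":0,"y":0,"z":0.07,"roll":0},{"x":0,"y":0,"z":0,"roll":0}])

```text
clock: 26.5
tool_pos: [0.5442, 0.294, 0.1067]
orientation: [180.0, 0.0, 0.0]
force: [0.2, -1.2, 2.9]
opening: 0.0232
```

jog_arm(commands=[{"x":0,"y":0,"z":0.07,"roll":0},{"x":0,"y":0,"z":0,"roll":0}])

```text
clock: 26.7
tool_pos: [0.5442, 0.294, 0.106]
orientation: [180.0, 0.0, 0.0]
force: [-0.4, -1.6, 2.9]
opening: 0.0233
```

jog_arm(commands=[{"x":0,"y":0,"z":0.07,"roll":0},{"x":0,"y":0,"z":0,"roll":0}])

```text
clock: 26.9
tool_pos: [0.5442, 0.294, 0.1054]
orientation: [180.0, 0.0, 0.0]
force: [0.8, -0.7, 4.1]
opening: 0.0235
```

jog_arm(commands=[{"x":0,"y":0,"z":0.07,"roll":0},{"x":0,"y":0,"z":0,"roll":0}])

```text
clock: 27.1
tool_pos: [0.5444, 0.294, 0.1051]
orientation: [-180.0, -0.0, 0.0]
force: [-0.9, -2.5, 6.6]
opening: 0.0233
```

jog_arm(commands=[{"x":0,"y":0,"z":0.07,"roll":0},{"x":0,"y":0,"z":0,"roll":0}])

```text
clock: 27.3
tool_pos: [0.5446, 0.2941, 0.1048]
orientation: [-180.0, -0.0, 0.0]
force: [-1.8, -2.6, 9.4]
opening: 0.0233
```

jog_arm(commands=[{"x":0,"y":0,"z":0.05,"roll":0},{"x":0,"y":0,"z":0,"roll":0},{"x":0,"y":0,"z":0,"roll":0},{"x":0,"y":0,"z":0,"roll":0}])

```text
clock: 27.7
tool_pos: [0.5446, 0.2941, 0.1046]
orientation: [-180.0, -0.1, 0.0]
force: [-2.4, -3.1, 10.7]
opening: 0.0232
```

```bash
python3 look.py a15 .544 .2935 .1 40
```

```text
scene crop origin 283 175 scale 5.0
top crop origin 141 178 scale 5.0
t 27.8 tcp [0.5446 0.2941 0.1046] ori [-1.7998e+02 -6.0000e-02  3.0000e-02] F [-2.59 -2.82 10.42] op 0.0231
```

jog_arm(commands=[{"x":-0.03,"y":0.03,"z":0.06,"roll":0},{"x":0,"y":0,"z":0,"roll":0},{"x":0,"y":0,"z":0,"roll":0},{"x":0,"y":0,"z":0,"roll":0},{"x":0,"y":0,"z":0,"roll":0}])

```text
clock: 28.3
tool_pos: [0.5446, 0.294, 0.1044]
orientation: [-180.0, -0.1, 0.0]
force: [-1.7, -2.0, 12.8]
opening: 0.023
```

View pics/a15.png

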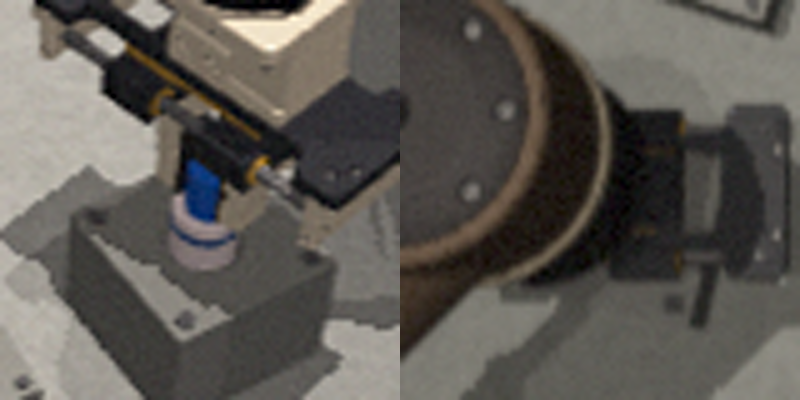

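jog_arm(commands=[{"x":0,"y":0,"z":-0.05,"roll":0},{"x":0,"y":0,"z":-0.05,"roll":0},{"x":0,"y":0,"z":0,"roll":0}])

```text
clock: 28.6
tool_pos: [0.5444, 0.294, 0.1049]
orientation: [-180.0, -0.1, 0.0]
force: [-2.4, -2.5, 8.5]
opening: 0.0232
```

jog_arm(commands=[{"x":0,"y":0,"z":0,"roll":0},{"x":0,"y":0,"z":0,"roll":0},{"x":0,"y":0,"z":0,"roll":0},{"x":0,"y":0,"z":0,"roll":0},{"x":0,"y":0,"z":0,"roll":0},{"x":0,"y":0,"z":-1,"roll":0},{"x":0,"y":0,"z":-3,"roll":0},{"x":0,"y":0,"z":-4,"roll":0},{"x":0,"y":0,"z":-4,"roll":0},{"x":-3,"y":0,"z":0,"roll":0},{"x":-3,"y":0,"z":0,"roll":0},{"x":0,"y":0,"z":0,"roll":0}], gripper=5)

```text
clock: 29.8
tool_pos: [0.4816, 0.2935, 0.2256]
orientation: [-179.9, -0.0, 0.1]
force: [0.3, 0.1, 1.0]
opening: 0.0503
```

jog_arm(commands=[{"x":-1,"y":-4,"z":0,"roll":0},{"x":-1,"y":-4,"z":0,"roll":0},{"x":-1,"y":-4,"z":0,"roll":0},{"x":-1,"y":-4,"z":0,"roll":0},{"x":-1,"y":-4,"z":0,"roll":0},{"x":0,"y":0,"z":0,"roll":0},{"x":0,"y":0,"z":0,"roll":0},{"x":0,"y":0,"z":0,"roll":0}])

```text
clock: 30.6
tool_pos: [0.4342, 0.4931, 0.2241]
orientation: [180.0, -0.0, -0.0]
force: [0.0, -0.5, 0.1]
opening: 0.0499
```

```bash
python3 look.py a16 .60 .15 .1 130
```

```text
scene crop origin 139 66 scale 1.5384615384615385
top crop origin 110 66 scale 1.5384615384615385
t 30.7 tcp [0.4344 0.4928 0.2244] ori [-1.7998e+02 -1.0000e-02 -4.0000e-02] F [-0.26 -0.9  -0.33] op 0.05
```

View pics/a16.png

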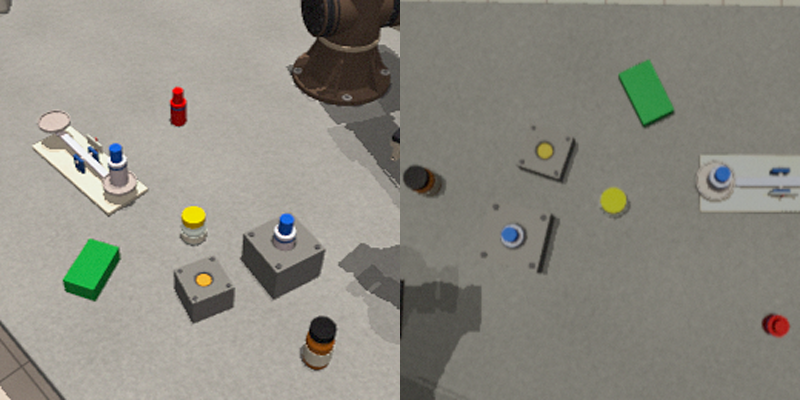

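```bash
python3 - <<'E'
from plant import ctrl
from h import *
S={n:ctrl.snapshot(n) for n in("scene","top")}
t=S["top"];im=t["image"]
for b in blobs(im,(100,120,60),(130,255,255)): print(b)
cv2.imwrite("pics/b17.png",np.hstack([cv2.resize(im[195:245,160:210],(400,400),interpolation=cv2.INTER_CUBIC),cv2.resize(im[158:208,290:340],(400,400),interpolation=cv2.INTER_CUBIC)])[:,:,::-1])
for n,X in(("seat bucket knob",(.544,.2935,.129)),("pan",(.642,-.0395,.047)),("panbucket knob",(.642,-.0395,.131))): print(n,proj(t,X))
for q in("pot_mid","slidebox_mid","amber_mid"): print(q,[(d["confidence"],np.array(d["position"])*[512,384]) for d in ctrl.search_frame("top",q)][:1])
E
```

```text
(np.int32(69), np.int32(315), np.int32(175), np.int32(10), np.int32(9), array([319.1, 178.8]))
(np.int32(21), np.int32(352), np.int32(176), np.int32(11), np.int32(2), array([356.8, 176.5]))
(np.int32(72), np.int32(176), np.int32(214), np.int32(11), np.int32(9), array([181.1, 218. ]))
seat bucket knob [179.89525914 217.59462474]
pan [315.00516344 183.0892572 ]
panbucket knob [319.10758767 178.27799467]
pot_mid [(0.87, array([250.4192, 196.608 ]))]
slidebox_mid [(0.76, array([270.1824, 123.1872]))]
amber_mid [(0.77, array([124.416 , 185.8176]))]
```

View pics/b17.png

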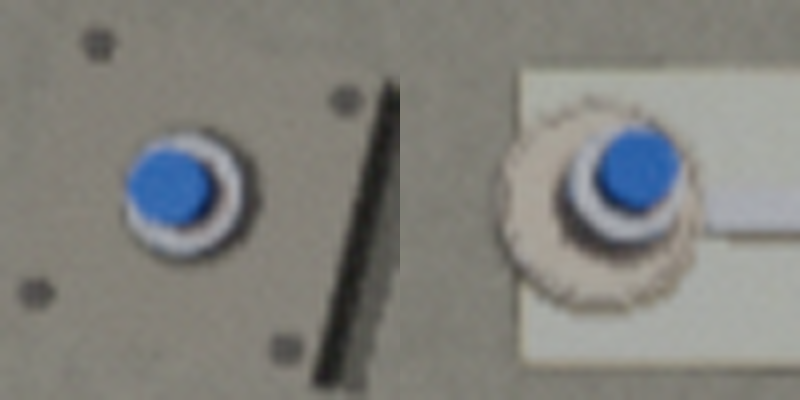

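```bash
python3 -c "
from plant import ctrl
print(ctrl.close_job(), ctrl.get_obs()['clock'])"
```

```text
the job is handed in; nothing more can be done
the job is handed in; nothing more can be done
```

The job is handed in, at about 31 s of the 72 s allowed; no verdict was reported. I set one bucket on each pan and let go. The pan_r (−y) side dropped fully, so I took that bucket and put it upright into the bore of the larger grey block.

- **Pressing:** I pushed the plug down about 8 mm until the resistance rose steeply, as it should at the stop. There I held a net push of about 13–15 N for roughly a second, then let go. That figure is the wrist reading minus the bucket's weight. With some sideways force on the bore wall (about 3–4 N), the force on the plug may have been 1–2 N lower.
- **Seated bucket:** the last pictures show it upright in the bore, about 2 mm from the predicted position. The remaining tests for it are not visible in the pictures, so I rely on the tool positions for them.
- **Lighter bucket:** it stands upright on pan_l. The top camera puts it within about 2 mm of the pan's centre. An earlier estimate from the scene camera put it nearer 6 mm off. Both are within the 20 mm allowed.
- **Bystanders:** the pot, slide box and brown bottle look unmoved in the pictures. The network's positions for them differ from the start by 1–3 pixels; 3 pixels is about 8 mm, and that includes its own scatter. The red look-alike was not touched.
- **Camera disagreement:** the two cameras disagreed by about 2 mm on the seat position and up to 8 mm on the pan centres. I went by the top camera, corrected by comparing against the held bucket in the same picture.

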